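Find the tablet press with the worn pivot and lock it out

ROBOT

A 6-joint arm with a two-finger parallel gripper is mounted at the origin on the work surface. World frame = base frame: x ahead of the robot, y to its left, z up, the work surface at z = 0. Lengths are in m, angles in rad, forces in N, time in s.
With the tool pointing down it reaches from about 0.4 to 0.925 m from the base axis. Payload 3.4 kg.
Tool frame: the origin (TCP) lies midway between the tips of the shut fingers; the grasp point (between the pads) lies 19 mm behind it; x points along the fingers, z is the direction in which the jaws open and shut, and the axes are right-handed (so a half turn about x gives the same grasp; the last joint's range is limited). The gripper opens to 85 mm and grips with 20 to 120 N. Pads are 22 mm wide; open, the fingers measure 114 mm over their backs; the gripper's body (76 mm by 85 mm) begins 54 mm behind the grasp point. The pads swing forward as they close: fully open they stand 13 mm farther back than shut.
Start: joints at [-1.353, 0.307, 1.506, -0, 1.328, -0.073], TCP at [0.165, -0.551, 0.231] pointing down, gripper open.
Joint ranges: [-3.12, 3.12], [-1.05, 2.28], [0.14, 2.33], [-1.42, 4.57], [0.1, 2.73], [-2.68, 2.68]. Speed limits (rad/s): [2.57, 2.57, 3.14, 3.14, 3.14, 3.14].

INTERFACE

Orientations are given as a rotation vector (axis times angle).
In Python, from station import * gives the robot as it stands.
- The arm moves only by the tool play_rows, never from a script. Its argument "steps" is a list of rows, each a list of 7 numbers: the opening in per cent of the stroke, from 0 (shut) to 100 (fully open), then the shift along the world's x, y, z in cm, then the turn, a rotation vector about the world's x, y, z in degrees. A call has 1 to 8 rows; each row is the pose to reach, as a shift and turn from the pose measured when the call began; what a row does not reach only later rows make up. A row lasts 1/10 s, in which the tool goes at most 50 mm and 8.59 degrees, less where a joint would pass 70% of its speed; a pose out of reach is approached as far as the arm can. A call with a gripper value outside its range is refused whole. The fingers move at their own pace and stop on an object; the grip force is fixed at half the most. Time passes only in rows, so rows that repeat a pose let the fingers close. It gives the time, the measured TCP pose, the force and the opening at its end, in the units of the state.
- observe(): the state, without advancing time (a new reading comes with each control period).
- read_camera(name): name is "side" or "top"; returns the picture (420x560x3 uint8, red, green, blue); there is no depth.
- camera_info(name): a dict with "fx", "fy", "cx", "cy" (pixels), "distortion" ([k1, k2, p1, p2, k3] as OpenCV has them; the pictures are not rectified), "cam_to_world" (4x4, takes a point from camera to world coordinates). Camera axes: x right, y down, z forward; pixel columns grow to the right and rows downward; lengths in m; the calibration is good to about 2 mm. A picture is of the moment at which its call begins. camera_info takes no time and is no camera call.
- finish_job(): hands the job in, once; it reports no verdict.
The state is a dict: "time_s": time; "joint_pos": joint angles; "joint_vel": joint speeds; "joint_efforts": joint torques, N m; "tcp_pos": TCP position; "eef_rot": TCP orientation; "contact_force": force on the tool from outside, world axes, zero at the start; "torque": the same for the moment, N m; "gripper_width": finger opening in m.
Only numpy, scipy, OpenCV 4.12 (cv2) and the standard library are available. Lean on these libraries where they do the work, as an engineer would, in place of code of your own. Each camera call takes 0.05 s, during which the arm holds its last target.

TASK

One of the three hand tablet presses on the bench has a worn lever pivot. Rock the levers to feel which: with the fingertips beside the knob, not gripping it, push gently (no more than about 10 N) away from the robot and then back towards it; a sound lever is stiff both ways, the worn one swings over freely to its stops. Once you have swung the worn lever to both ends, lower the red cap over it until it sits flat on that press, let go, and leave everything else where it is.

Things in the scene. Friction and masses are not known exactly. Their poses are not given: they have to be found in the camera images.
- press_a: One of three like-looking hand tablet presses, bolted down: dark foot plate 104 x 70 x 10 mm, off-white housing 62 x 60 mm with flat top 55 mm above the bench, brass pivot pin along its y, steel die button on the foot at its -x (robot) side. Origin: centre of the underside; z up; x points away from the robot within 23 degrees. Only feeling tells which press is worn, not the letters.
- seat_a (a point): Centre of the flat housing top of press_a, 55 mm above the bench, straight below the upright lever's knob; the cap's rim rests at this height.
- knob_a (a point): Top of the lever of press_a: 9 mm steel rod standing out of the housing top, with a black ball knob of 22 mm diameter. This point: centre of the ball, 115 mm above the bench when upright, 70 mm above the pivot. A sound lever is stiff, 4 to 5 N per mm at the knob. The worn one swings at under 3 N by 7 mm at the knob each way, then meets its stop. More than 15 N damages any lever.
- lever_a (a joint): Lever angle of press_a (rad) about the press's y: 0 upright, positive leaning to its +x (away from the robot). A spring brings every lever back to within 0.02. A sound one yields 0.015 to 0.03 to 5 to 8 N; the worn one swings 0.1 each way to its stop. The angle alone tells nothing, as a sound lever can be forced over too.
- press_b: One of three like-looking hand tablet presses, bolted down: dark foot plate 104 x 70 x 10 mm, off-white housing 62 x 60 mm with flat top 55 mm above the bench, brass pivot pin along its y, steel die button on the foot at its -x (robot) side. Origin: centre of the underside; z up; x points away from the robot within 23 degrees. Only feeling tells which press is worn, not the letters.
- seat_b (a point): Centre of the flat housing top of press_b, 55 mm above the bench, straight below the upright lever's knob; the cap's rim rests at this height.
- knob_b (a point): Top of the lever of press_b: 9 mm steel rod standing out of the housing top, with a black ball knob of 22 mm diameter. This point: centre of the ball, 115 mm above the bench when upright, 70 mm above the pivot. A sound lever is stiff, 4 to 5 N per mm at the knob. The worn one swings at under 3 N by 7 mm at the knob each way, then meets its stop. More than 15 N damages any lever.
- lever_b (a joint): Lever angle of press_b (rad) about the press's y: 0 upright, positive leaning to its +x (away from the robot). A spring brings every lever back to within 0.02. A sound one yields 0.015 to 0.03 to 5 to 8 N; the worn one swings 0.1 each way to its stop. The angle alone tells nothing, as a sound lever can be forced over too.
- press_c: One of three like-looking hand tablet presses, bolted down: dark foot plate 104 x 70 x 10 mm, off-white housing 62 x 60 mm with flat top 55 mm above the bench, brass pivot pin along its y, steel die button on the foot at its -x (robot) side. Origin: centre of the underside; z up; x points away from the robot within 23 degrees. Only feeling tells which press is worn, not the letters.
- seat_c (a point): Centre of the flat housing top of press_c, 55 mm above the bench, straight below the upright lever's knob; the cap's rim rests at this height.
- knob_c (a point): Top of the lever of press_c: 9 mm steel rod standing out of the housing top, with a black ball knob of 22 mm diameter. This point: centre of the ball, 115 mm above the bench when upright, 70 mm above the pivot. A sound lever is stiff, 4 to 5 N per mm at the knob. The worn one swings at under 3 N by 7 mm at the knob each way, then meets its stop. More than 15 N damages any lever.
- lever_c (a joint): Lever angle of press_c (rad) about the press's y: 0 upright, positive leaning to its +x (away from the robot). A spring brings every lever back to within 0.02. A sound one yields 0.015 to 0.03 to 5 to 8 N; the worn one swings 0.1 each way to its stop. The angle alone tells nothing, as a sound lever can be forced over too.
- pin_a (a point): Centre of the brass pivot pin of press_a, 45 mm above the bench. A worn pin sits 0.03 mm low, far too little to be seen or measured here: feel the lever instead.
- pin_b (a point): Centre of the brass pivot pin of press_b, 45 mm above the bench. A worn pin sits 0.03 mm low, far too little to be seen or measured here: feel the lever instead.
- pin_c (a point): Centre of the brass pivot pin of press_c, 45 mm above the bench. A worn pin sits 0.03 mm low, far too little to be seen or measured here: feel the lever instead.
- cap: Red lock-out cap: an upside-down cup of 54 mm outer and 45 mm inner diameter, open below, inside depth 75 mm, outer height 82 mm, with a round grip of 20 mm diameter and 24 mm height on its top (top of grip at 106 mm). 84 to 168 g. It stands upright on the bench among the presses. Origin: centre of its lower rim; z up through the grip.
- amber_bottle: Small brown bottle, 42 mm diameter, 85 mm high; a bystander on the bench, to be left alone. Origin at the underside, centre.
- white_jar: White jar with blue lid, 52 mm diameter, 55 mm high; a bystander on the bench, to be left alone. Origin at the underside, centre.
- beaker: Clear glass beaker, 54 mm diameter, 65 mm high; a bystander on the bench, to be left alone. Origin at the underside, centre.
- weight: Brass knob weight, 28 mm diameter, 40 mm high; a bystander on the bench, to be left alone. Origin at the underside, centre.
- spatula: Thin steel spatula lying flat, 150 mm long; a bystander on the bench, to be left alone. Origin at the underside, mid-length.
- dish: White ceramic dish, 64 mm diameter, 22 mm high; a bystander on the bench, to be left alone. Origin at the underside, centre.
There are look-alikes about, which are no part of the job. What is shaped like the press_c but blue or orange is not meant.

How it is judged:
By the outcome, as a careful person would: the job done as asked, in the order asked, and still so for the second after the job is handed in, with the robot touching nothing.
It also fails if it takes over 64 s, if anything falls off the work surface, if the arm or the gripper's body presses on something with over 40 N, if the wrist force passes 120 N, or if a joint passes its speed limit or range.

## Working session

There is one attempt and no reset: what is moved stays moved. The work goes in short steps, Python scripts to look and compute and a tool call to move; the robot and the scene stay as the last step left them, time stands still between calls to the robot, and variables do not carry over. Pictures are saved under pics/ and viewed, and the job is handed in when it is done.

Besides the shell and the picture viewer there is one more tool, called after ">>>" as a command line: name --pt "numbers of a row" for each row, then --argument value for the rest. play_rows: Moves the arm, as the interface text tells. Its arguments: {"type":"object","properties":{"steps":{"type":"array"}},"required":["steps"]}

```bash
mkdir -p pics; ls; python3 - <<'E'
from station import *
import cv2,numpy as np
s=observe();print(s)
for n in("top","side"):
    cv2.imwrite(f"pics/{n}0.png",cv2.cvtColor(read_camera(n),cv2.COLOR_RGB2BGR));i=camera_info(n);print(n,i)
E
```

```text
pics
{'time_s': 0.0, 'joint_pos': array([-1.35249864e+00,  3.07585098e-01,  1.50767069e+00,  1.99386637e-05,
        1.32840248e+00, -7.35262175e-02]), 'joint_vel': array([ 0.00190325,  0.00040585, -0.00142266,  0.00154262,  0.00037474,
        0.00034116]), 'joint_efforts': array([-9.11655134e-04, -4.57554531e+01, -2.51915592e+01, -4.67658465e-04,
        1.33727337e-02, -1.65862349e-05]), 'tcp_pos': array([ 0.16524487, -0.55001665,  0.23037513]), 'eef_rot': array([ 0.99295176,  1.33482438, -0.9906819 ]), 'contact_force': array([0.2200696 , 0.23731511, 0.19299102]), 'torque': array([0.01598746, 0.00661212, 0.00380387]), 'gripper_width': 0.0850829508258221}
top {'fx': 388.4757881391385, 'fy': 388.4757881391385, 'cx': 281.9507336982461, 'cy': 211.66365207305938, 'distortion': array([-0.08050628,  0.        ,  0.        ,  0.        ,  0.        ]), 'cam_to_world': array([[ 0.01593051, -0.9953164 ,  0.0953493 ,  0.42805997],
       [-0.99924394, -0.01923035, -0.03378959,  0.07464963],
       [ 0.03546494, -0.09473892, -0.99487023,  1.03772151],
       [ 0.        ,  0.        ,  0.        ,  1.        ]])}
side {'fx': 513.4938578155221, 'fy': 513.4938578155221, 'cx': 278.5988675005163, 'cy': 216.91484385420767, 'distortion': array([-0.08689832,  0.        ,  0.        ,  0.        ,  0.        ]), 'cam_to_world': array([[-0.99574301, -0.07405993,  0.05487238,  0.43287048],
       [-0.09211825,  0.77908943, -0.62010796,  0.80960754],
       [ 0.00317466, -0.62252292, -0.78259513,  1.03928008],
       [ 0.        ,  0.        ,  0.        ,  1.        ]])}
```

View pics/top0.png

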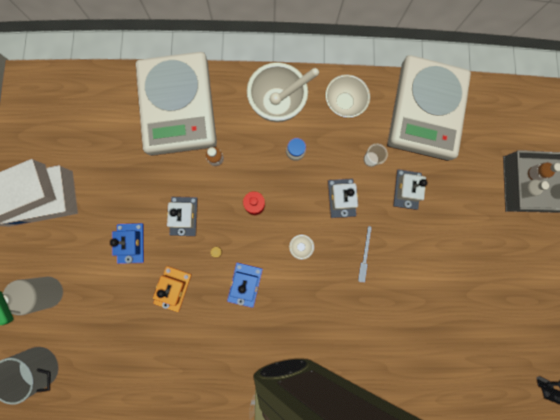

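View pics/side0.png

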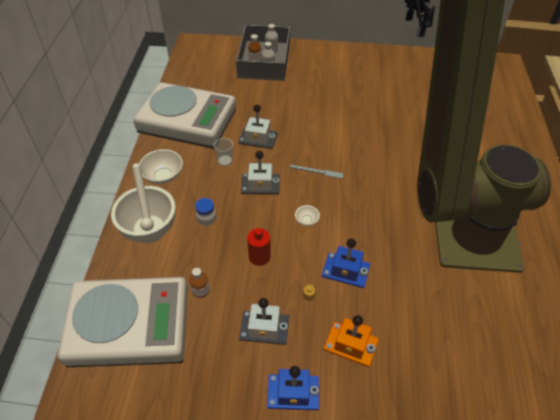

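Top view: white-housing presses at (182,216), (343,198) and (410,190). The blue ones (128,243), (245,285) and the orange one (172,290) are look-alikes. The red cap is at (254,203). I'll enlarge these areas.

```bash
python3 - <<'E'
import cv2,numpy as np
t=cv2.imread("pics/top0.png");s=cv2.imread("pics/side0.png")
def c(im,x,y,n,f=6,w=33):
    return cv2.resize(im[y-w:y+w,x-w:x+w],None,fx=f,fy=f,interpolation=cv2.INTER_CUBIC)
for n,im,ps in(("t",t,[(182,216),(343,198),(410,190),(254,203)]),("s",s,[(264,318),(260,172),(258,128),(259,245)])):
    tiles=[c(im,*p,0,f=4) if 1 else 0 for p in ps]
    out=np.vstack([np.hstack(tiles[:2]),np.hstack(tiles[2:])]);cv2.imwrite(f"pics/crop_{n}.png",out);print(out.shape)
E
```

```text
(528, 528, 3)
(528, 528, 3)
```

View pics/crop_t.png

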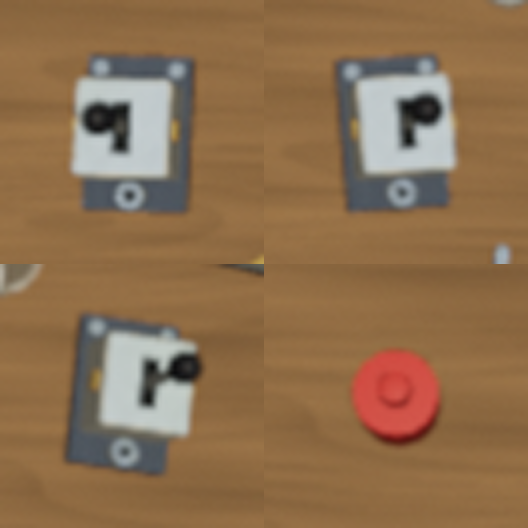

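View pics/crop_s.png

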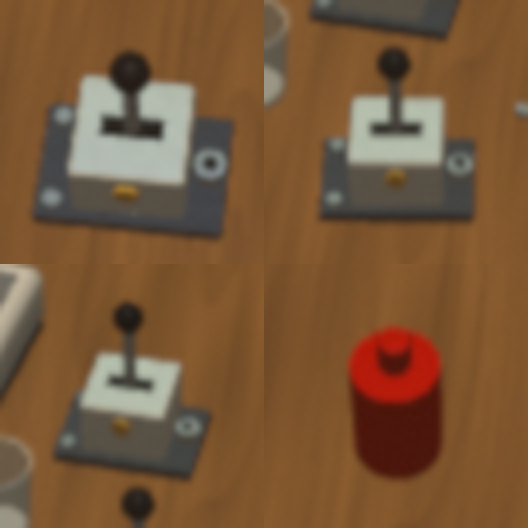

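```bash
cat > h.py <<'E'
import numpy as np,cv2
from scipy.optimize import least_squares
from station import camera_info
CI={n:camera_info(n) for n in("top","side")}
def proj(n,P):
    i=CI[n];T=np.linalg.inv(i["cam_to_world"]);K=np.array([[i["fx"],0,i["cx"]],[0,i["fy"],i["cy"]],[0,0,1]])
    r,_=cv2.Rodrigues(T[:3,:3]);return cv2.projectPoints(np.atleast_2d(P).astype(float),r,T[:3,3],K,i["distortion"])[0][:,0]
def ray(n,uv,z):
    i=CI[n];K=np.array([[i["fx"],0,i["cx"]],[0,i["fy"],i["cy"]],[0,0,1]])
    p=cv2.undistortPoints(np.array([[uv]],float),K,i["distortion"])[0,0]
    d=i["cam_to_world"][:3,:3]@[p[0],p[1],1];o=i["cam_to_world"][:3,3];return o+d*(z-o[2])/d[2]
E
cat > fit.py <<'E'
from h import *
def px(t,p):return [np.array(q)/4+np.array(p)-33-.375 for q in t]
T={1:((182,216),[(98,118),(78,77),(175,80),(168,178),(72,174),(92,56),(195,58),(188,211),(83,209)]),
2:((343,198),[(162,109),(91,78),(186,73),(193,169),(98,174),(70,60),(174,55),(186,205),(83,211)]),
3:((410,190),[(184,102),(108,67),(198,80),(187,173),(99,159),(82,51),(180,66),(163,209),(66,197)])}
S={1:((264,318),[(130,72),(82,74),(195,86),(183,185),(69,168)]),
2:((260,172),[(130,64),(89,96),(181,99),(180,166),(84,163)]),
3:((258,128),[(128,53),(100,89),(183,98),(165,154),(80,138)])}
# top-cam corner order: far-left, far-right, near-right, near-left ; side: image TL=far,right(-y)?; 
h=[(.031,.03),(.031,-.03),(-.031,-.03),(-.031,.03)]
# side cam looks toward -y from +y, image x right = -x world: TL = far(+x), -y ; TR = near,-y ; BR= near,+y; BL=far,+y
hs=[(.031,-.03),(-.031,-.03),(-.031,.03),(.031,.03)]
pl=[(.052,.035),(.052,-.035),(-.052,-.035),(-.052,.035)]
for k in T:
    tp=np.array(px(T[k][1],T[k][0]));sp=np.array(px(S[k][1],S[k][0]))
    def W(v,pts,z,off=0):
        c,s=np.cos(v[2]),np.sin(v[2]);return [(v[0]+c*(a+off)-s*b,v[1]+s*(a+off)+c*b,z) for a,b in pts]
    def f(v):
        A=W(v,[(0,0)],.115,v[3])+W(v,h,.055,v[3])
        B=W(v,[(0,0)],.115,v[3])+W(v,hs,.055,v[3])
        return np.r_[(proj("top",A+W(v,pl,.01))-tp).ravel(),(proj("side",B)-sp).ravel()]
    x0=ray("top",tp[1:5].mean(0),.055)
    r=least_squares(f,[x0[0],x0[1],0,0],loss="soft_l1")
    v=r.x;print(k,"press",v[:2].round(4),"yaw deg",np.degrees(v[2]).round(1),"off",v[3].round(4),"seat",np.array(W(v,[(0,0)],.055,v[3])).round(4))
    print(f(v).reshape(-1,2).round(1).tolist())
    print("knob top",ray("top",tp[0],.115).round(4),"side",ray("side",sp[0],.115).round(4))
    print("seat top",np.mean([ray("top",q,.055) for q in tp[1:5]],0).round(4),"side",np.mean([ray("side",q,.055) for q in sp[1:5]],0).round(4))
g=px([(130,124)],(254,203))[0];t=px([(131.5,126)],(254,203))[0]
print("cap grip top",ray("top",g,.106),"side",ray("side",px([(131,102)],(259,245))[0],.082))
E
python3 fit.py
```

```text
1 press [0.5103 0.3013] yaw deg -1.0 off -0.001 seat [[0.5093 0.3013 0.055 ]]
[[0.4, 0.5], [0.0, 0.3], [-0.7, 0.4], [-0.3, 0.3], [0.1, 0.4], [-0.5, -0.7], [-0.0, -0.2], [-0.4, 0.6], [-0.6, 0.2], [-0.4, -0.4], [-0.2, -0.9], [-0.0, -1.0], [-0.1, -0.6], [-1.0, 0.7]]
knob top [0.5104 0.3023 0.115 ] side [0.5085 0.3021 0.115 ]
seat top [0.5103 0.3008 0.055 ] side [0.5085 0.3023 0.055 ]
2 press [ 0.5673 -0.1203] yaw deg 4.4 off -0.001 seat [[ 0.5663 -0.1204  0.055 ]]
[[-0.3, 0.6], [0.2, 0.4], [-0.6, 0.5], [-0.5, 0.3], [0.2, 0.3], [0.3, -0.3], [-0.2, -0.4], [-0.1, 0.3], [-0.2, 0.3], [-0.2, -0.1], [-0.5, -0.1], [-0.3, -0.5], [-0.6, -0.8], [-0.4, -0.4]]
knob top [ 0.5678 -0.121   0.115 ] side [ 0.5658 -0.1201  0.115 ]
seat top [ 0.5673 -0.1208  0.055 ] side [ 0.5649 -0.1189  0.055 ]
3 press [ 0.5946 -0.3022] yaw deg -7.2 off -0.0003 seat [[ 0.5944 -0.3022  0.055 ]]
[[-0.1, 0.8], [0.1, 0.1], [-0.4, 0.3], [0.1, 0.2], [-0.1, 0.3], [0.0, -0.6], [0.1, -0.5], [0.5, 1.0], [-0.1, 0.3], [-0.1, 0.1], [-0.3, -0.7], [-0.3, 0.1], [-0.6, -0.2], [-0.6, 0.5]]
knob top [ 0.5963 -0.3024  0.115 ] side [ 0.5942 -0.3028  0.115 ]
seat top [ 0.595  -0.3024  0.055 ] side [ 0.593 -0.302  0.055]
cap grip top [0.54275689 0.11299417 0.106     ] side [0.54100482 0.11490738 0.082     ]
```

```bash
cat > st.py <<'E'
from station import *
import numpy as np,sys
from scipy.spatial.transform import Rotation as R
s=observe();M=R.from_rotvec(s["eef_rot"]).as_matrix()
print("t",round(s["time_s"],2),"tcp",s["tcp_pos"].round(4),"F",s["contact_force"].round(2),"w",s["gripper_width"].round(4),"j",s["joint_pos"].round(2))
print("x",M[:,0].round(3),"z",M[:,2].round(3),"z yaw",np.degrees(np.arctan2(M[1,2],M[0,2])).round(1))
if len(sys.argv)>1:
    g=np.array(sys.argv[1:4],float);yaw=np.radians(float(sys.argv[4]))
    for sg in(0,np.pi):
        z=np.array([np.cos(yaw+sg),np.sin(yaw+sg),0]);x=np.array([0,0,-1.]);D=np.column_stack([x,np.cross(z,x),z])
        print("shift cm",((g-s["tcp_pos"])*100).round(2),"rot deg",np.degrees(R.from_matrix(D@M.T).as_rotvec()).round(1))
E
python3 st.py 0.595 -0.3025 0.18 -7.2
```

```text
Traceback (most recent call last):
  File "st.py", line 5, in <module>
    print("t",round(s["time_s"],2),"tcp",s["tcp_pos"].round(4),"F",s["contact_force"].round(2),"w",s["gripper_width"].round(4),"j",s["joint_pos"].round(2))
                                                                                                   ^^^^^^^^^^^^^^^^^^^^^^^^
AttributeError: 'float' object has no attribute 'round'
```

```bash
sed -i 's/s\["gripper_width"\].round(4)/round(s["gripper_width"],4)/' st.py
python3 st.py 0.595 -0.3025 0.18 -7.2
```

```text
t 0.1 tcp [ 0.1652 -0.5501  0.2305] F [ 0.8  -0.86 -0.17] w 0.0852 j [-1.35  0.31  1.51 -0.    1.33 -0.07]
x [-0.     0.002 -1.   ] z [ 0.288 -0.958 -0.002] z yaw -73.3
shift cm [42.98 24.76 -5.05] rot deg [-0.1 -0.1 66.1]
shift cm [42.98 24.76 -5.05] rot deg [-1.000e-01  1.000e-01 -1.139e+02]
```

>>> play_rows --pt "55 43 24.8 -3 0 0 66" --pt "55 43 24.8 -3 0 0 66" --pt "55 43 24.8 -3 0 0 66" --pt "55 43 24.8 -3 0 0 66" --pt "55 43 24.8 -3 0 0 66" --pt "55 43 24.8 -3 0 0 66" --pt "55 43 24.8 -3 0 0 66" --pt "55 43 24.8 -3 0 0 66"

```text
time_s: 0.9
tcp_pos: [0.5123, -0.3493, 0.2059]
eef_rot: [0.096, 1.571, -0.095]
contact_force: [-0.4, -0.3, 0.1]
gripper_width: 0.0468
```

>>> play_rows --pt "55 0 0 0 0 0 0"

```text
time_s: 1.0
tcp_pos: [0.5172, -0.3455, 0.2049]
eef_rot: [0.092, 1.57, -0.087]
contact_force: [-1.1, 0.5, -0.3]
gripper_width: 0.0469
```

```bash
python3 st.py 0.595 -0.3025 0.18 -7.2
```

```text
t 1.0 tcp [ 0.5172 -0.3455  0.2049] F [-1.14  0.5  -0.29] w 0.0469 j [-0.66  0.39  1.44  0.    1.31 -0.54]
x [-0.001  0.003 -1.   ] z [ 0.994 -0.114 -0.001] z yaw -6.5
shift cm [ 7.78  4.3  -2.49] rot deg [-0.2 -0.  -0.7]
shift cm [ 7.78  4.3  -2.49] rot deg [  0.   -0.3 179.3]
```

Now lower so the fingers straddle the knob. The tips should be near z 0.097.

>>> play_rows --pt "55 7.8 4.3 -2.0 0 0 -1" --pt "55 7.8 4.3 -2.0 0 0 -1" --pt "55 7.8 4.3 -2.0 0 0 -1" --pt "55 7.8 4.3 -7 0 0 -1" --pt "55 7.8 4.3 -10.8 0 0 -1" --pt "55 7.8 4.3 -10.8 0 0 -1" --pt "55 7.8 4.3 -10.8 0 0 -1"

```text
time_s: 1.7
tcp_pos: [0.5942, -0.3028, 0.0965]
eef_rot: [0.107, 1.571, -0.101]
contact_force: [1.3, 0.2, 1.1]
gripper_width: 0.0468
```

```bash
python3 - <<'E'
from station import *
import cv2
for n,(x,y) in (("top",(410,190)),("side",(258,108))):
    im=cv2.cvtColor(read_camera(n),cv2.COLOR_RGB2BGR)[max(0,y-55):y+55,x-60:x+60]
    cv2.imwrite(f"pics/p3_{n}.png",cv2.resize(im,None,fx=5,fy=5,interpolation=cv2.INTER_CUBIC))
E
python3 st.py 0.595 -0.3025 0.097 -7.2
```

```text
t 1.8 tcp [ 0.5964 -0.3039  0.0992] F [ 0.32 -0.55  0.09] w 0.0469 j [-0.54  0.55  1.46  0.    1.13 -0.4 ]
x [ 0.003  0.001 -1.   ] z [ 0.991 -0.132  0.003] z yaw -7.6
shift cm [-0.14  0.14 -0.22] rot deg [-0.   0.2  0.4]
shift cm [-0.14  0.14 -0.22] rot deg [ 2.000e-01  1.000e-01 -1.796e+02]
```

View pics/p3_side.png

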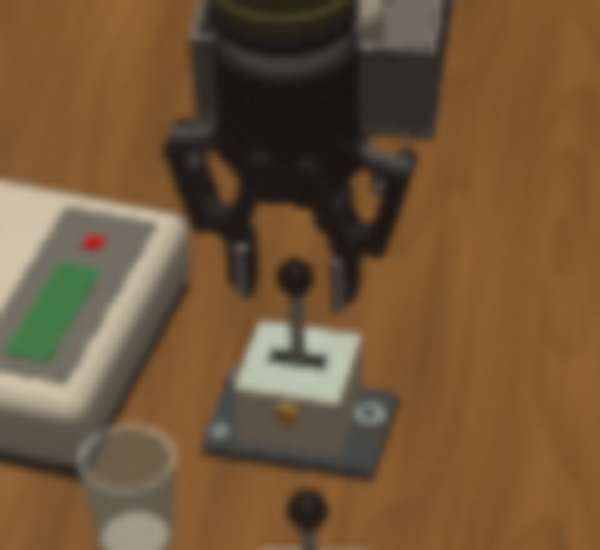

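>>> play_rows --pt "55 0.9 -0.12 -0.2 0 0 0" --pt "55 0.9 -0.12 -0.2 0 0 0" --pt "55 0.9 -0.12 -0.2 0 0 0" --pt "55 0.9 -0.12 -0.2 0 0 0"

```text
time_s: 2.2
tcp_pos: [0.6059, -0.3053, 0.0979]
eef_rot: [0.104, 1.564, -0.103]
contact_force: [-1.2, 1.0, 0.2]
gripper_width: 0.0467
```

>>> play_rows --pt "55 0.15 -0.02 0 0 0 0" --pt "55 0.15 -0.02 0 0 0 0"

```text
time_s: 2.4
tcp_pos: [0.6074, -0.3055, 0.098]
eef_rot: [0.104, 1.564, -0.103]
contact_force: [-0.6, -0.1, 0.3]
gripper_width: 0.0466
```

>>> play_rows --pt "55 0.1 -0.01 0 0 0 0" --pt "55 0.1 -0.01 0 0 0 0"

```text
time_s: 2.6
tcp_pos: [0.6079, -0.3055, 0.0979]
eef_rot: [0.104, 1.566, -0.103]
contact_force: [-1.2, -0.3, 1.5]
gripper_width: 0.0468
```

>>> play_rows --pt "55 0.1 -0.01 0 0 0 0" --pt "55 0.1 -0.01 0 0 0 0"

```text
time_s: 2.8
tcp_pos: [0.6082, -0.3055, 0.0979]
eef_rot: [0.104, 1.567, -0.103]
contact_force: [-3.0, 0.0, 3.2]
gripper_width: 0.0467
```

>>> play_rows --pt "55 0.1 -0.01 0 0 0 0" --pt "55 0.1 -0.01 0 0 0 0"

```text
time_s: 3.0
tcp_pos: [0.6085, -0.3056, 0.0979]
eef_rot: [0.104, 1.568, -0.103]
contact_force: [-3.5, -0.0, 3.4]
gripper_width: 0.0469
```

>>> play_rows --pt "55 -0.4 0.05 0 0 0 0" --pt "55 -0.4 0.05 0 0 0 0" --pt "55 -0.4 0.05 -1.5 0 0 0" --pt "55 -0.4 0.05 -1.5 0 0 0" --pt "55 -0.4 0.05 -1.5 0 0 0"

```text
time_s: 3.5
tcp_pos: [0.6042, -0.3046, 0.0816]
eef_rot: [0.105, 1.57, -0.102]
contact_force: [0.2, 0.4, -0.3]
gripper_width: 0.047
```

>>> play_rows --pt "55 0.2 -0.03 0 0 0 0" --pt "55 0.2 -0.03 0 0 0 0"

```text
time_s: 3.7
tcp_pos: [0.6067, -0.3051, 0.0816]
eef_rot: [0.105, 1.569, -0.102]
contact_force: [0.2, 0.4, 0.4]
gripper_width: 0.0468
```

>>> play_rows --pt "55 0.1 -0.01 0 0 0 0" --pt "55 0.1 -0.01 0 0 0 0"

```text
time_s: 3.9
tcp_pos: [0.6075, -0.3051, 0.0816]
eef_rot: [0.105, 1.57, -0.102]
contact_force: [-0.7, 0.6, 1.2]
gripper_width: 0.0471
```

```bash
python3 - <<'E'
from station import *
import cv2
for n,(x,y) in (("side",(258,108)),):
    im=cv2.cvtColor(read_camera(n),cv2.COLOR_RGB2BGR)[max(0,y-35):y+35,x-40:x+40]
    cv2.imwrite(f"pics/p3b_{n}.png",cv2.resize(im,None,fx=8,fy=8,interpolation=cv2.INTER_CUBIC))
E
python3 st.py
```

```text
t 3.95 tcp [ 0.6076 -0.3052  0.0816] F [-0.31 -0.07 -0.65] w 0.0471 j [-0.53  0.58  1.45  0.    1.12 -0.4 ]
x [-0.001  0.002 -1.   ] z [ 0.991 -0.131 -0.001] z yaw -7.5
```

View pics/p3b_side.png

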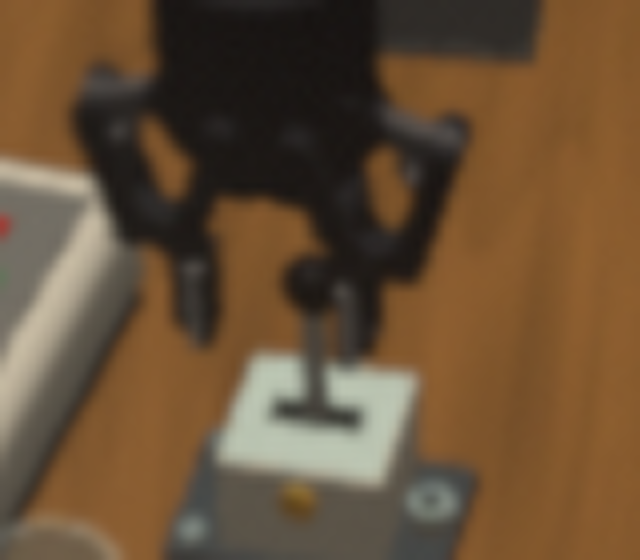

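Knob at (310,285) in the crop. The near finger at (350,320) sits beside it with its tip below the ball. I'll keep pushing in 1 mm steps.

>>> play_rows --pt "55 0.1 -0.01 0 0 0 0" --pt "55 0.1 -0.01 0 0 0 0"

```text
time_s: 4.15
tcp_pos: [0.608, -0.3052, 0.0816]
eef_rot: [0.105, 1.571, -0.102]
contact_force: [-2.0, 0.5, 1.8]
gripper_width: 0.047
```

>>> play_rows --pt "55 0.1 -0.01 0 0 0 0" --pt "55 0.1 -0.01 0 0 0 0"

```text
time_s: 4.35
tcp_pos: [0.6083, -0.3052, 0.0816]
eef_rot: [0.105, 1.572, -0.102]
contact_force: [-3.9, -0.3, 1.0]
gripper_width: 0.0469
```

>>> play_rows --pt "55 0.1 -0.01 0 0 0 0" --pt "55 0.1 -0.01 0 0 0 0"

```text
time_s: 4.55
tcp_pos: [0.6085, -0.3052, 0.0816]
eef_rot: [0.105, 1.574, -0.102]
contact_force: [-4.8, -0.0, 1.5]
gripper_width: 0.0467
```

>>> play_rows --pt "55 0.15 -0.02 0 0 0 0" --pt "55 0.15 -0.02 0 0 0 0"

```text
time_s: 4.75
tcp_pos: [0.6089, -0.3052, 0.0815]
eef_rot: [0.105, 1.576, -0.101]
contact_force: [-5.7, -0.5, 3.0]
gripper_width: 0.0466
```

>>> play_rows --pt "55 0.1 -0.01 0 0 0 0" --pt "55 0.1 -0.01 0 0 0 0"

```text
time_s: 4.95
tcp_pos: [0.6087, -0.3052, 0.0815]
eef_rot: [0.106, 1.578, -0.101]
contact_force: [-4.7, 0.8, 3.2]
gripper_width: 0.0472
```

P3 resists with more than 5 N within about 1 mm, and contact came where expected for an upright knob. It is sound. Next is P2.

>>> play_rows --pt "55 -1.3 0.15 0 0 0 0" --pt "55 -1.3 0.15 0 0 0 0" --pt "55 -1.3 0.15 5 0 0 0" --pt "55 -1.3 0.15 8 0 0 0" --pt "55 -1.3 0.15 8.5 0 0 0" --pt "55 -4.2 10 8.5 0 0 6" --pt "55 -4.2 18.5 8.5 0 0 12" --pt "55 -4.2 18.5 8.5 0 0 12"

```text
time_s: 5.75
tcp_pos: [0.5711, -0.1551, 0.1659]
eef_rot: [-0.06, 1.579, 0.063]
contact_force: [0.6, 0.8, 0.3]
gripper_width: 0.0467
```

>>> play_rows --pt "55 0 8 0 0 0 0"

```text
time_s: 5.85
tcp_pos: [0.5708, -0.1045, 0.1656]
eef_rot: [-0.059, 1.578, 0.063]
contact_force: [1.3, -0.0, -0.2]
gripper_width: 0.0467
```

```bash
python3 st.py 0.567 -0.1205 0.08 4.4
```

```text
t 5.85 tcp [ 0.5708 -0.1045  0.1656] F [ 1.29 -0.03 -0.22] w 0.0467 j [-0.25  0.37  1.58  0.    1.2  -0.33]
x [-0.008  0.003 -1.   ] z [ 0.997  0.077 -0.008] z yaw 4.4
shift cm [-0.38 -1.6  -8.56] rot deg [-0.1 -0.5 -0. ]
shift cm [-0.38 -1.6  -8.56] rot deg [  0.7  -0.2 180. ]
```

>>> play_rows --pt "55 -0.4 -1.6 0 0 -0.5 0" --pt "55 -0.4 -1.6 0 0 -0.5 0" --pt "55 -0.4 -1.6 0 0 -0.5 0" --pt "55 -0.4 -1.6 -5 0 -0.5 0" --pt "55 -0.4 -1.6 -8.5 0 -0.5 0" --pt "55 -0.4 -1.6 -8.5 0 -0.5 0" --pt "55 -0.4 -1.6 -8.5 0 -0.5 0"

```text
time_s: 6.55
tcp_pos: [0.5669, -0.1217, 0.0803]
eef_rot: [-0.057, 1.57, 0.061]
contact_force: [0.2, 0.1, 1.0]
gripper_width: 0.0473
```

```bash
python3 - <<'E'
from station import *
import cv2
for n,(x,y) in (("side",(262,150)),):
    im=cv2.cvtColor(read_camera(n),cv2.COLOR_RGB2BGR)[max(0,y-35):y+35,x-40:x+40]
    cv2.imwrite(f"pics/p2_{n}.png",cv2.resize(im,None,fx=8,fy=8,interpolation=cv2.INTER_CUBIC))
E
python3 st.py 0.567 -0.1205 0.08 4.4
```

```text
t 6.6 tcp [ 0.568  -0.1219  0.0816] F [ 0.6  -0.27  0.19] w 0.0466 j [-0.29  0.46  1.68  0.    0.99 -0.36]
x [ 0.002  0.002 -1.   ] z [0.997 0.076 0.003] z yaw 4.3
shift cm [-0.1   0.14 -0.16] rot deg [-0.1  0.1  0.1]
shift cm [-0.1   0.14 -0.16] rot deg [   0.2    0.2 -179.9]
```

View pics/p2_side.png

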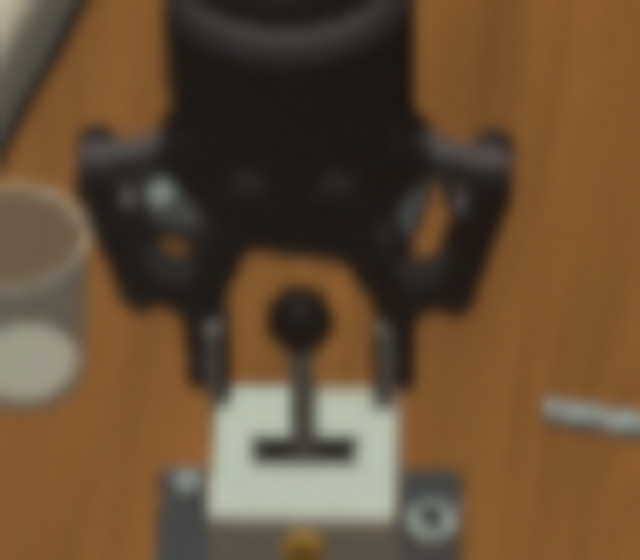

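Straddled with the knob centred at (300,318). I'll push away, +x.

>>> play_rows --pt "55 1.0 0.1 0 0 0 0" --pt "55 1.0 0.1 0 0 0 0" --pt "55 1.0 0.1 0 0 0 0" --pt "55 1.0 0.1 0 0 0 0"

```text
time_s: 7.0
tcp_pos: [0.5785, -0.1209, 0.0824]
eef_rot: [-0.058, 1.566, 0.061]
contact_force: [-0.1, 0.0, -0.3]
gripper_width: 0.0469
```

>>> play_rows --pt "55 0.15 0.01 0 0 0 0" --pt "55 0.15 0.01 0 0 0 0"

```text
time_s: 7.2
tcp_pos: [0.5803, -0.1207, 0.0827]
eef_rot: [-0.059, 1.565, 0.061]
contact_force: [-0.3, -0.1, 0.1]
gripper_width: 0.0469
```

>>> play_rows --pt "55 0.15 0.01 0 0 0 0" --pt "55 0.15 0.01 0 0 0 0"

```text
time_s: 7.4
tcp_pos: [0.5818, -0.1206, 0.0827]
eef_rot: [-0.059, 1.566, 0.061]
contact_force: [-0.2, 0.9, 0.2]
gripper_width: 0.047
```

>>> play_rows --pt "55 0.15 0.01 0 0 0 0" --pt "55 0.15 0.01 0 0 0 0"

```text
time_s: 7.6
tcp_pos: [0.5833, -0.1204, 0.0826]
eef_rot: [-0.059, 1.566, 0.061]
contact_force: [-0.6, -0.7, 0.9]
gripper_width: 0.0472
```

>>> play_rows --pt "55 0.15 0.01 0 0 0 0" --pt "55 0.15 0.01 0 0 0 0"

```text
time_s: 7.8
tcp_pos: [0.5848, -0.1202, 0.0826]
eef_rot: [-0.058, 1.566, 0.061]
contact_force: [-1.6, 0.3, 0.9]
gripper_width: 0.0469
```

>>> play_rows --pt "55 0.15 0.01 0 0 0 0" --pt "55 0.15 0.01 0 0 0 0"

```text
time_s: 8.0
tcp_pos: [0.5863, -0.1201, 0.0825]
eef_rot: [-0.058, 1.566, 0.061]
contact_force: [-2.0, -0.6, 0.7]
gripper_width: 0.0472
```

>>> play_rows --pt "55 0.1 0.01 0 0 0 0" --pt "55 0.1 0.01 0 0 0 0"

```text
time_s: 8.2
tcp_pos: [0.5867, -0.12, 0.0825]
eef_rot: [-0.058, 1.568, 0.061]
contact_force: [-2.8, -0.2, 1.4]
gripper_width: 0.047
```

>>> play_rows --pt "55 0.1 0.01 0 0 0 0" --pt "55 0.1 0.01 0 0 0 0"

```text
time_s: 8.4
tcp_pos: [0.5867, -0.12, 0.0823]
eef_rot: [-0.059, 1.57, 0.061]
contact_force: [-5.3, -0.2, 3.5]
gripper_width: 0.0473
```

P2 swung about 7 mm at under 3 N, then met its stop, so it looks worn. Now I'll push back towards the robot.

>>> play_rows --pt "55 -3.1 -0.22 0 0 0 0" --pt "55 -3.1 -0.22 0 0 0 0" --pt "55 -3.1 -0.22 0 0 0 0" --pt "55 -3.1 -0.22 0 0 0 0" --pt "55 -3.1 -0.22 0 0 0 0"

```text
time_s: 8.9
tcp_pos: [0.5573, -0.1224, 0.0826]
eef_rot: [-0.059, 1.568, 0.061]
contact_force: [0.5, -0.4, -0.6]
gripper_width: 0.0468
```

>>> play_rows --pt "55 -0.2 -0.01 0 0 0 0" --pt "55 -0.2 -0.01 0 0 0 0"

```text
time_s: 9.1
tcp_pos: [0.5557, -0.1224, 0.0825]
eef_rot: [-0.059, 1.567, 0.061]
contact_force: [0.1, 0.6, -0.3]
gripper_width: 0.0469
```

>>> play_rows --pt "55 -0.2 -0.01 0 0 0 0" --pt "55 -0.2 -0.01 0 0 0 0"

```text
time_s: 9.3
tcp_pos: [0.5534, -0.1225, 0.0824]
eef_rot: [-0.059, 1.568, 0.061]
contact_force: [-0.1, -0.3, -0.1]
gripper_width: 0.0468
```

>>> play_rows --pt "55 -0.15 -0.01 0 0 0 0" --pt "55 -0.15 -0.01 0 0 0 0"

```text
time_s: 9.5
tcp_pos: [0.552, -0.1226, 0.0826]
eef_rot: [-0.059, 1.567, 0.061]
contact_force: [1.3, -1.1, 0.4]
gripper_width: 0.0466
```

>>> play_rows --pt "55 -0.15 -0.01 0 0 0 0" --pt "55 -0.15 -0.01 0 0 0 0"

```text
time_s: 9.7
tcp_pos: [0.5505, -0.1227, 0.0827]
eef_rot: [-0.059, 1.567, 0.061]
contact_force: [1.4, 1.7, 0.6]
gripper_width: 0.0466
```

>>> play_rows --pt "55 -0.15 -0.01 0 0 0 0" --pt "55 -0.15 -0.01 0 0 0 0"

```text
time_s: 9.9
tcp_pos: [0.5491, -0.1229, 0.0828]
eef_rot: [-0.059, 1.566, 0.061]
contact_force: [1.1, 0.4, 1.1]
gripper_width: 0.0471
```

>>> play_rows --pt "55 -0.12 -0.01 0 0 0 0" --pt "55 -0.12 -0.01 0 0 0 0"

```text
time_s: 10.1
tcp_pos: [0.5479, -0.123, 0.0829]
eef_rot: [-0.059, 1.566, 0.061]
contact_force: [0.9, 0.3, -0.9]
gripper_width: 0.0466
```

>>> play_rows --pt "55 -0.1 -0.01 0 0 0 0" --pt "55 -0.1 -0.01 0 0 0 0"

```text
time_s: 10.3
tcp_pos: [0.5473, -0.1231, 0.083]
eef_rot: [-0.059, 1.565, 0.061]
contact_force: [2.8, 0.5, -0.6]
gripper_width: 0.0472
```

>>> play_rows --pt "55 -0.1 -0.01 0 0 0 0" --pt "55 -0.1 -0.01 0 0 0 0"

```text
time_s: 10.5
tcp_pos: [0.5472, -0.1231, 0.083]
eef_rot: [-0.059, 1.564, 0.061]
contact_force: [4.3, 2.2, -1.9]
gripper_width: 0.0469
```

>>> play_rows --pt "55 -0.1 -0.01 0 0 0 0" --pt "55 -0.1 -0.01 0 0 0 0"

```text
time_s: 10.7
tcp_pos: [0.5472, -0.1231, 0.083]
eef_rot: [-0.059, 1.562, 0.061]
contact_force: [5.5, 1.6, -2.6]
gripper_width: 0.047
```

Both ends reached on P2: the stops came at TCP x 0.5867 and 0.5472, and the midpoint of 0.567 matches the measured knob. Next, the cap.

>>> play_rows --pt "55 2.0 0.1 0 0 0 0" --pt "55 2.0 0.1 0 0 0 0" --pt "55 2.0 0.1 5 0 0 0" --pt "55 2.0 0.1 9.7 0 0 0" --pt "55 2.0 0.1 9.7 0 0 0" --pt "65 -0.5 15 9.7 0 0 0" --pt "65 -0.5 23.7 9.7 0 0 0" --pt "65 -0.5 23.7 9.7 0 0 0"

```text
time_s: 11.5
tcp_pos: [0.5476, 0.0273, 0.1793]
eef_rot: [-0.058, 1.565, 0.059]
contact_force: [1.0, 0.9, 0.3]
gripper_width: 0.0555
```

>>> play_rows --pt "65 0 5 0 0 0 0" --pt "65 0 8.6 0 0 0 0" --pt "65 0 8.6 0 0 0 0" --pt "65 0 8.6 0 0 0 0"

```text
time_s: 11.9
tcp_pos: [0.5459, 0.1134, 0.1784]
eef_rot: [-0.061, 1.567, 0.06]
contact_force: [-0.2, -0.4, -0.2]
gripper_width: 0.0556
```

```bash
python3 st.py 0.542 0.114 0.085 4; python3 - <<'E'
from station import *
import cv2,numpy as np
a=[]
for n,(x,y) in (("side",(262,200)),("top",(300,200))):
    im=cv2.cvtColor(read_camera(n),cv2.COLOR_RGB2BGR)[y-75:y+75,x-65:x+65]
    a.append(cv2.resize(im,None,fx=3,fy=3,interpolation=cv2.INTER_CUBIC))
cv2.imwrite("pics/precap.png",np.hstack(a))
E
```

```text
t 11.9 tcp [0.5459 0.1134 0.1784] F [-0.18 -0.42 -0.21] w 0.0556 j [ 0.13  0.33  1.62 -0.    1.19  0.05]
x [ 0.003 -0.001 -1.   ] z [0.997 0.077 0.002] z yaw 4.4
shift cm [-0.39  0.06 -9.34] rot deg [ 0.   0.1 -0.4]
shift cm [-0.39  0.06 -9.34] rot deg [-2.000e-01  1.000e-01  1.796e+02]
```

View pics/precap.png

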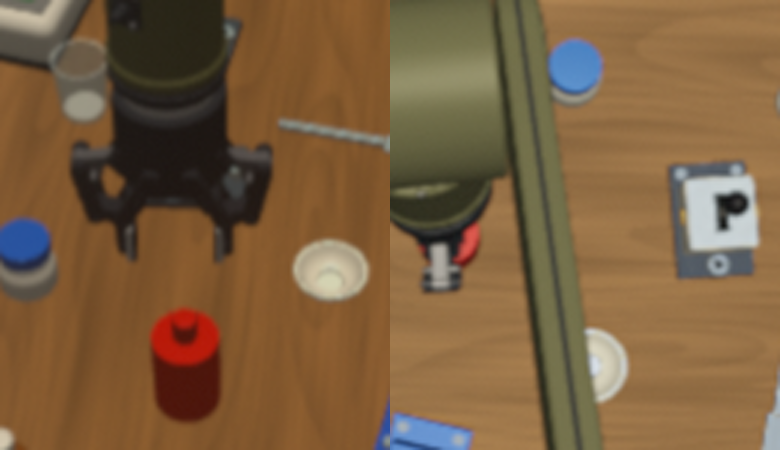

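The gripper is above the cap, with its grip at (184,325) in the left crop, and P2's knob is upright again. I'll descend and grasp.

>>> play_rows --pt "65 -0.4 0.05 -3 0 0 0" --pt "65 -0.4 0.05 -6 0 0 0" --pt "65 -0.4 0.05 -9.3 0 0 0" --pt "65 -0.4 0.05 -9.3 0 0 0" --pt "65 -0.4 0.05 -9.3 0 0 0"

```text
time_s: 12.5
tcp_pos: [0.5422, 0.1112, 0.0855]
eef_rot: [-0.057, 1.569, 0.056]
contact_force: [0.5, -0.6, 0.0]
gripper_width: 0.0555
```

```bash
python3 st.py 0.542 0.114 0.085 4; python3 - <<'E'
from station import *
import cv2,numpy as np
x,y=262,230
im=cv2.cvtColor(read_camera("side"),cv2.COLOR_RGB2BGR)[y-45:y+45,x-50:x+50]
cv2.imwrite("pics/cap2.png",cv2.resize(im,None,fx=6,fy=6,interpolation=cv2.INTER_CUBIC))
E
```

```text
t 12.5 tcp [0.5422 0.1112 0.0855] F [ 0.55 -0.61  0.04] w 0.0555 j [ 0.13  0.43  1.74 -0.    0.97  0.06]
x [ 0.001 -0.001 -1.   ] z [0.997 0.072 0.001] z yaw 4.1
shift cm [-0.02  0.28 -0.05] rot deg [ 0.   0.1 -0.1]
shift cm [-0.02  0.28 -0.05] rot deg [-1.000e-01  1.000e-01  1.799e+02]
```

View pics/cap2.png

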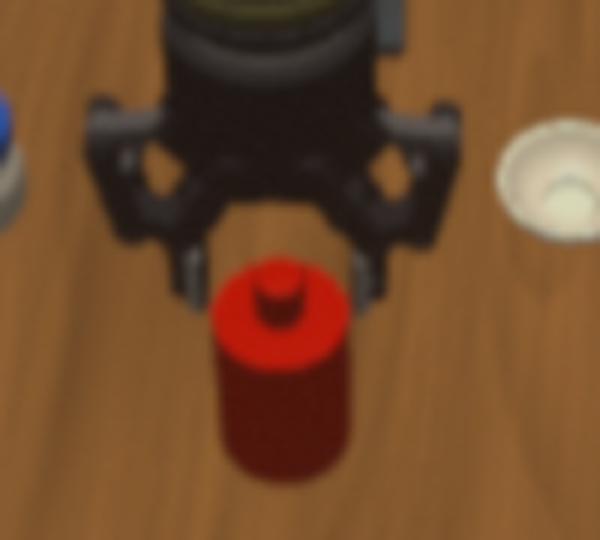

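The fingers straddle the grip at (278,290). I'll correct y by 3 mm and close.

>>> play_rows --pt "65 0 0.3 0.05 0 0 0" --pt "65 0 0.3 0.05 0 0 0" --pt "0 0 0.3 0.05 0 0 0" --pt "0 0 0.3 0.05 0 0 0" --pt "0 0 0.3 0.05 0 0 0" --pt "0 0 0.3 0.05 0 0 0" --pt "0 0 0.3 0.05 0 0 0" --pt "0 0 0.3 0.05 0 0 0"

```text
time_s: 13.35
tcp_pos: [0.5433, 0.1147, 0.0877]
eef_rot: [-0.057, 1.566, 0.057]
contact_force: [-1.8, -0.6, 4.9]
gripper_width: 0.0175
```

```bash
python3 st.py 0.567 -0.1205 0.085 4; python3 - <<'E'
from station import *
import cv2,numpy as np
x,y=262,230
im=cv2.cvtColor(read_camera("side"),cv2.COLOR_RGB2BGR)[y-45:y+45,x-50:x+50]
cv2.imwrite("pics/cap3.png",cv2.resize(im,None,fx=6,fy=6,interpolation=cv2.INTER_CUBIC))
E
```

```text
t 13.35 tcp [0.5433 0.1147 0.0877] F [-1.82 -0.63  4.94] w 0.0175 j [ 0.13  0.42  1.74 -0.    0.98  0.06]
x [ 0.005 -0.    -1.   ] z [0.997 0.072 0.004] z yaw 4.2
shift cm [  2.37 -23.52  -0.27] rot deg [ 0.   0.3 -0.2]
shift cm [  2.37 -23.52  -0.27] rot deg [ -0.4   0.  179.8]
```

View pics/cap3.png

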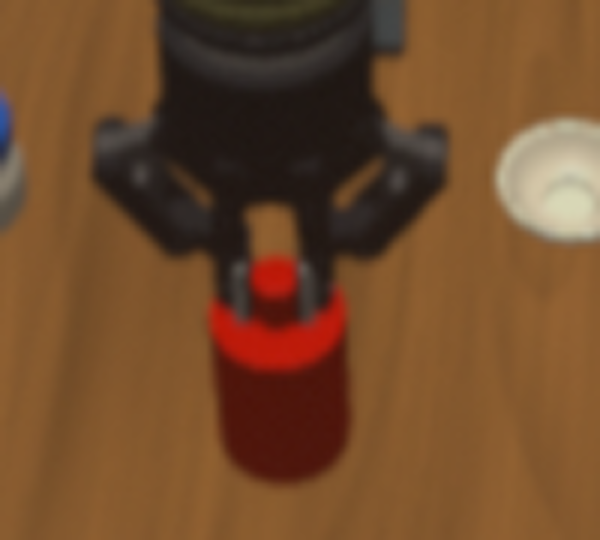

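>>> play_rows --pt "0 0 0 1 0 0 0" --pt "0 0 0 4 0 0 0" --pt "0 0 0 8 0 0 0" --pt "0 0 0 12 0 0 0" --pt "0 0 0 15 0 0 0" --pt "0 0 0 15 0 0 0" --pt "0 0 0 15 0 0 0"

```text
time_s: 14.1
tcp_pos: [0.5435, 0.1147, 0.2385]
eef_rot: [-0.057, 1.564, 0.057]
contact_force: [0.3, -0.3, -1.3]
gripper_width: 0.0177
```

```bash
python3 st.py 0.567 -0.1205 0.23 4; python3 - <<'E'
from station import *
import cv2,numpy as np
x,y=262,210
im=cv2.cvtColor(read_camera("side"),cv2.COLOR_RGB2BGR)[y-75:y+75,x-75:x+75]
cv2.imwrite("pics/cap4.png",cv2.resize(im,None,fx=4,fy=4,interpolation=cv2.INTER_CUBIC))
E
```

```text
t 14.1 tcp [0.5435 0.1147 0.2385] F [ 0.26 -0.26 -1.25] w 0.0177 j [ 0.13  0.27  1.54 -0.    1.32  0.06]
x [ 0.006 -0.    -1.   ] z [0.997 0.072 0.006] z yaw 4.2
shift cm [  2.35 -23.52  -0.85] rot deg [ 0.   0.4 -0.2]
shift cm [  2.35 -23.52  -0.85] rot deg [ -0.6   0.  179.8]
```

View pics/cap4.png

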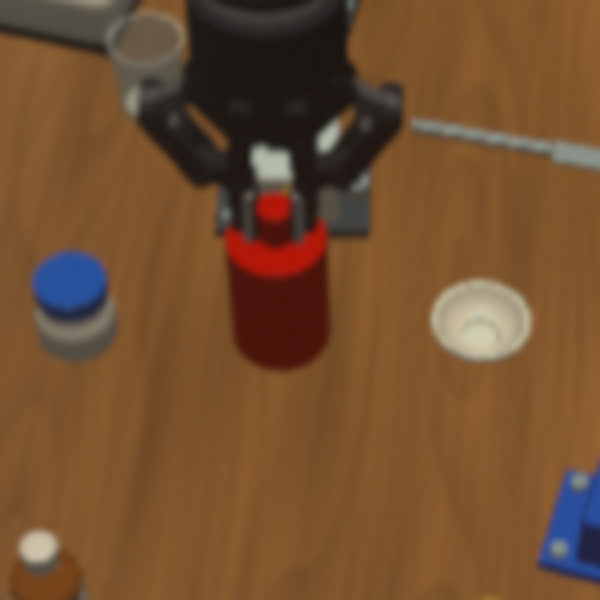

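Cap lifted upright. I'll carry it to P2.

>>> play_rows --pt "0 0.3 -4 0 0 0 0" --pt "0 0.8 -8 0 0 0 0" --pt "0 1.2 -12 0 0 0.2 0" --pt "0 1.6 -16 0 0 0.4 0" --pt "0 2.0 -20 0 0 0.4 0" --pt "0 2.35 -23.5 0 0 0.4 0" --pt "0 2.35 -23.5 0 0 0.4 0" --pt "0 2.35 -23.5 0 0 0.4 0"

```text
time_s: 14.95
tcp_pos: [0.5647, -0.1208, 0.2348]
eef_rot: [-0.054, 1.578, 0.057]
contact_force: [-0.7, 1.2, -0.7]
gripper_width: 0.0178
```

```bash
python3 st.py 0.567 -0.1205 0.143 4; python3 - <<'E'
from station import *
import cv2,numpy as np
a=[]
for n,(x,y) in (("side",(262,150)),("top",(340,200))):
    im=cv2.cvtColor(read_camera(n),cv2.COLOR_RGB2BGR)[y-60:y+60,x-40:x+40]
    cv2.imwrite(f"pics/raw_{n}5.png",im)
    a.append(cv2.resize(im,None,fx=5,fy=5,interpolation=cv2.INTER_CUBIC))
cv2.imwrite("pics/cap5.png",np.hstack(a))
E
```

```text
t 14.95 tcp [ 0.5647 -0.1208  0.2348] F [-0.67  1.16 -0.73] w 0.0178 j [-0.28  0.31  1.49 -0.    1.35 -0.35]
x [-0.008  0.001 -1.   ] z [ 0.997  0.07  -0.008] z yaw 4.0
shift cm [ 0.23  0.03 -9.18] rot deg [-0.1 -0.5 -0. ]
shift cm [ 0.23  0.03 -9.18] rot deg [ 7.0e-01 -1.0e-01  1.8e+02]
```

View pics/cap5.png

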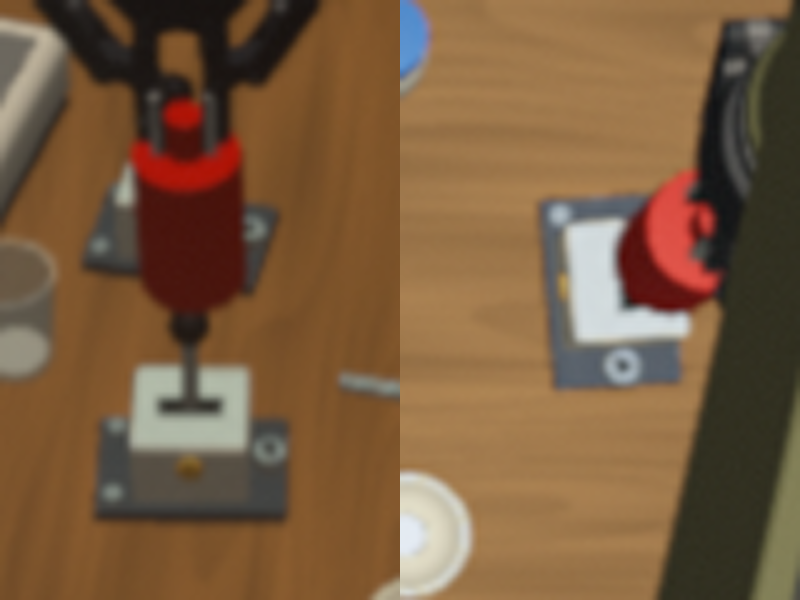

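The cap is aligned above the knob in x (knob at (188,325), cap bottom centre at (190,300)). I'll lower with a correction of +2 mm.

>>> play_rows --pt "0 0.23 0 0 0 -0.4 0" --pt "0 0.23 0 0 0 -0.4 0" --pt "0 0.23 0 -1.5 0 -0.4 0" --pt "0 0.23 0 -3 0 -0.4 0" --pt "0 0.23 0 -4 0 -0.4 0" --pt "0 0.23 0 -4 0 -0.4 0"

```text
time_s: 15.65
tcp_pos: [0.5661, -0.1184, 0.1941]
eef_rot: [-0.056, 1.573, 0.06]
contact_force: [-0.5, -0.1, -0.5]
gripper_width: 0.018
```

```bash
python3 st.py 0.567 -0.1205 0.143 4; python3 - <<'E'
from station import *
import cv2,numpy as np
a=[]
for n,(x,y) in (("side",(262,150)),):
    im=cv2.cvtColor(read_camera(n),cv2.COLOR_RGB2BGR)[y-60:y+60,x-60:x+60]
    a.append(cv2.resize(im,None,fx=5,fy=5,interpolation=cv2.INTER_CUBIC))
cv2.imwrite("pics/cap6.png",np.hstack(a))
E
```

```text
t 15.65 tcp [ 0.5661 -0.1184  0.1941] F [-0.52 -0.07 -0.53] w 0.018 j [-0.28  0.34  1.55  0.    1.25 -0.35]
x [-0.003  0.002 -1.   ] z [ 0.997  0.074 -0.003] z yaw 4.2
shift cm [ 0.09 -0.21 -5.11] rot deg [-0.1 -0.2 -0.2]
shift cm [ 0.09 -0.21 -5.11] rot deg [  0.3  -0.2 179.8]
```

View pics/cap6.png

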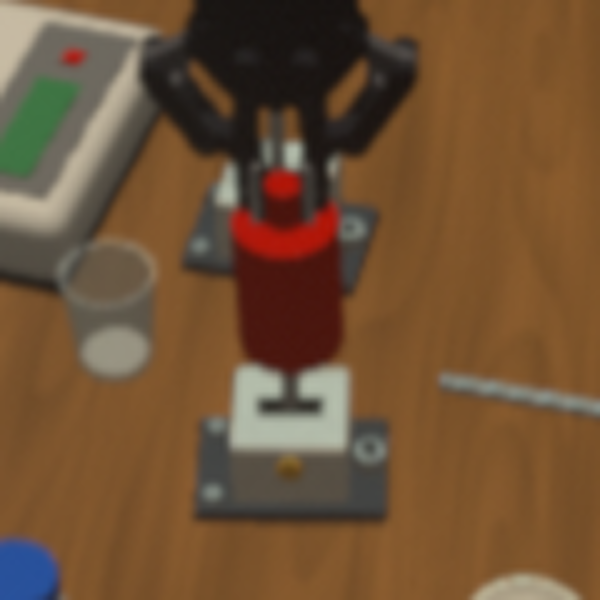

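The cap covers the knob, and only the rod shows below the rim at (290,385). I'll lower to about 4 mm above the seat, correcting y.

>>> play_rows --pt "0 0.1 -0.2 0 0 -0.2 0" --pt "0 0.1 -0.2 -1.5 0 -0.2 0" --pt "0 0.1 -0.2 -3 0 -0.2 0" --pt "0 0.1 -0.2 -4.5 0 -0.2 0" --pt "0 0.1 -0.2 -4.7 0 -0.2 0" --pt "0 0.1 -0.2 -4.7 0 -0.2 0"

```text
time_s: 16.3
tcp_pos: [0.568, -0.1209, 0.1484]
eef_rot: [-0.057, 1.568, 0.059]
contact_force: [0.3, 0.6, -1.3]
gripper_width: 0.0181
```

```bash
python3 st.py 0.567 -0.1205 0.143 4
```

```text
t 16.3 tcp [ 0.568  -0.1209  0.1484] F [ 0.33  0.56 -1.27] w 0.0181 j [-0.28  0.39  1.61  0.    1.14 -0.36]
x [ 0.002  0.001 -1.   ] z [0.997 0.073 0.002] z yaw 4.2
shift cm [-0.1   0.04 -0.54] rot deg [-0.1  0.1 -0.2]
shift cm [-0.1   0.04 -0.54] rot deg [-2.000e-01 -1.000e-01  1.798e+02]
```

>>> play_rows --pt "0 -0.1 0 -0.2 0 0 0" --pt "0 -0.1 0 -0.4 0 0 0" --pt "0 -0.1 0 -0.4 0 0 0"

```text
time_s: 16.6
tcp_pos: [0.5672, -0.121, 0.1448]
eef_rot: [-0.057, 1.567, 0.059]
contact_force: [0.0, -0.4, -0.2]
gripper_width: 0.0179
```

>>> play_rows --pt "0 0 0 -0.1 0 0 0" --pt "0 0 0 -0.1 0 0 0"

```text
time_s: 16.8
tcp_pos: [0.5673, -0.121, 0.1439]
eef_rot: [-0.057, 1.567, 0.058]
contact_force: [0.9, 0.4, -0.0]
gripper_width: 0.0177
```

>>> play_rows --pt "0 0 0 -0.1 0 0 0" --pt "0 0 0 -0.1 0 0 0"

```text
time_s: 17.0
tcp_pos: [0.5673, -0.121, 0.1429]
eef_rot: [-0.057, 1.567, 0.058]
contact_force: [-0.7, -0.3, -0.4]
gripper_width: 0.018
```

>>> play_rows --pt "0 0 0 -0.1 0 0 0" --pt "0 0 0 -0.1 0 0 0"

```text
time_s: 17.2
tcp_pos: [0.5673, -0.1211, 0.1428]
eef_rot: [-0.057, 1.566, 0.058]
contact_force: [-1.2, 0.1, 4.6]
gripper_width: 0.0175
```

>>> play_rows --pt "0 0 0 -0.1 0 0 0" --pt "0 0 0 -0.1 0 0 0"

```text
time_s: 17.4
tcp_pos: [0.5673, -0.1211, 0.1427]
eef_rot: [-0.057, 1.566, 0.058]
contact_force: [-2.2, 0.0, 6.3]
gripper_width: 0.0181
```

It seated at the expected height of 0.1428 m, with the force rising. I'll release, then check before lifting.

>>> play_rows --pt "60 0 0 0.05 0 0 0" --pt "60 0 0 0.05 0 0 0" --pt "60 0 0 0.05 0 0 0" --pt "60 0 0 0.05 0 0 0" --pt "60 0 0 0.05 0 0 0"

```text
time_s: 17.9
tcp_pos: [0.5673, -0.1211, 0.143]
eef_rot: [-0.057, 1.566, 0.058]
contact_force: [-0.5, -0.2, -0.1]
gripper_width: 0.0517
```

>>> play_rows --pt "60 0 0 2 0 0 0" --pt "60 0 0 6 0 0 0" --pt "60 0 0 10 0 0 0" --pt "60 0 0 10 0 0 0" --pt "60 -5 10 12 0 0 0" --pt "60 -10 20 12 0 0 0" --pt "60 -10 25 12 0 0 0" --pt "60 -10 25 12 0 0 0"

```text
time_s: 18.7
tcp_pos: [0.4892, 0.0632, 0.2594]
eef_rot: [-0.056, 1.566, 0.057]
contact_force: [0.9, 0.0, -0.0]
gripper_width: 0.0513
```

```bash
python3 st.py; python3 - <<'E'
from station import *
import cv2,numpy as np
a=[]
for n,(x,y) in (("side",(262,150)),("top",(340,200))):
    f=cv2.cvtColor(read_camera(n),cv2.COLOR_RGB2BGR);cv2.imwrite(f"pics/end_{n}.png",f)
    im=f[y-60:y+60,x-40:x+40]
    a.append(cv2.resize(im,None,fx=5,fy=5,interpolation=cv2.INTER_CUBIC))
cv2.imwrite("pics/end.png",np.hstack(a))
E
```

```text
t 18.7 tcp [0.4892 0.0632 0.2594] F [ 0.92  0.03 -0.04] w 0.0513 j [ 0.04  0.17  1.63  0.    1.34 -0.03]
x [ 0.004  0.001 -1.   ] z [0.997 0.072 0.004] z yaw 4.1
```

View pics/end.png

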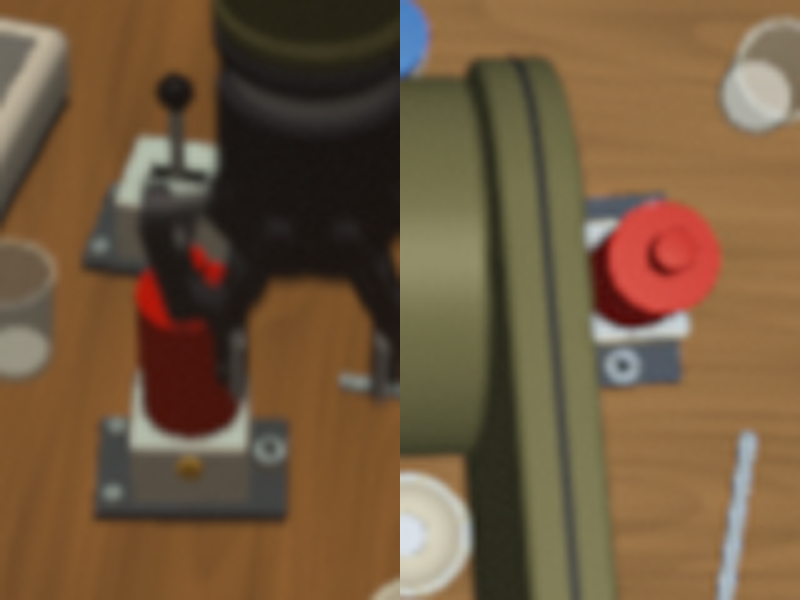

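View pics/end_side.png

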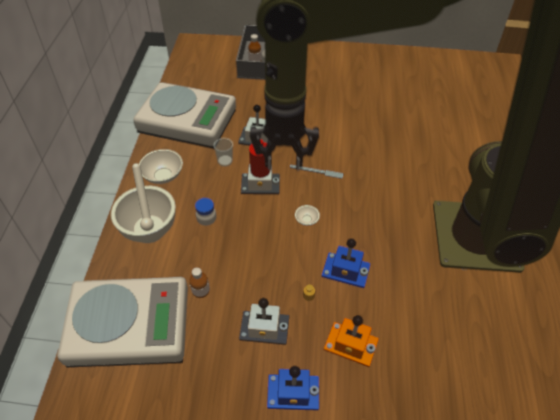

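The cap sits flat on the housing top, upright, and everything else looks unmoved. I'll do one numeric check, then hand in.

>>> play_rows --pt "60 -3 8 0 0 0 0" --pt "60 -3 8 0 0 0 0" --pt "60 -3 8 0 0 0 0" --pt "60 -3 8 0 0 0 0"

```text
time_s: 19.2
tcp_pos: [0.4573, 0.1471, 0.2592]
eef_rot: [-0.062, 1.568, 0.066]
contact_force: [-0.2, 0.1, -0.2]
gripper_width: 0.0513
```

```bash
python3 - <<'E'
from h import *
from station import *
print(ray("top",(300+275/5-.4,140+252/5-.4),.161))
f=cv2.cvtColor(read_camera("side"),cv2.COLOR_RGB2BGR)[90:210,200:320]
cv2.imwrite("pics/fin.png",cv2.resize(f,None,fx=5,fy=5,interpolation=cv2.INTER_CUBIC))
s=observe();print(s["time_s"],s["joint_vel"].round(3))
E
```

```text
[ 0.56543404 -0.12172547  0.161     ]
19.25 [-0.024  0.002 -0.006  0.002  0.     0.002]
```

View pics/fin.png

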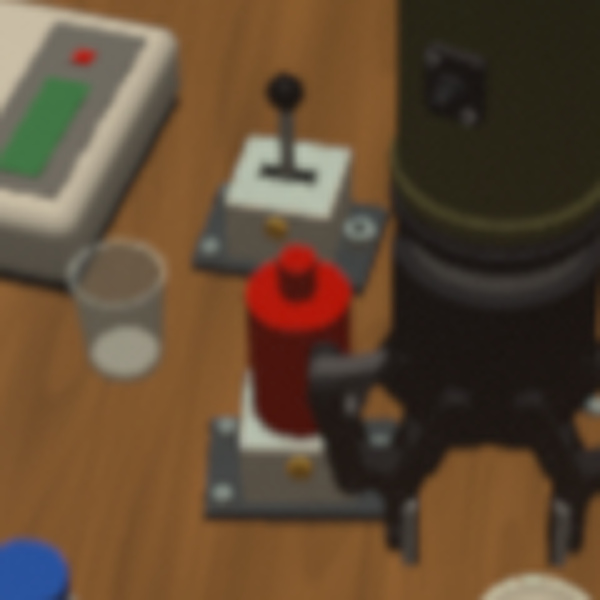

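The cap stands upright on the press at (300,340) in the crop. Its grip measures (0.565, -0.122), within 2 mm of the seat.

```bash
python3 -c "
from station import *
print(finish_job())"
```

```text
the job is handed in; nothing more can be done
None
```

The worn press is the middle one of the three white-housing presses, at about (0.567, -0.120). The red cap now sits flat on it, released, and I handed the job in at about 19 s.

- **Right-hand press (0.595, -0.302):** pushed away only. It gave more than 5 N within about 1 mm, so it is sound.
- **Middle press:** it swung about 7 mm each way at under 3 N. It met its stops at about 5.5 N both ways.
- **Left-hand press (0.510, 0.301):** not rocked, because the middle one was already clear. I also skipped the pull-back on the right-hand press for the same reason.

**Last checks:**
- The rim met the seat at the expected height, with the force rising to 6 N.
- After release the grip measured within 2 mm of the seat centre, and the cap looked upright and flat.
- Nothing else appeared to have moved, and the arm stood clear.
- No check failed or disagreed.

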